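Chuck a conveyor pulley for deburring

ROBOT

A 6-joint arm with a two-finger parallel gripper is mounted at the origin on the work surface; the furniture and walls round the work are solid. World frame = base frame: x ahead of the robot, y to its left, z up, the work surface at z = 0. Lengths are in mm, angles in degrees, forces in N, time in s.
With the tool pointing down it reaches from about 300 to 850 mm from the base axis. Payload 4.2 kg.
Tool frame: the origin (TCP) lies on the centre line of the jaws, within the pads' length; the fingertips stand 14 mm ahead of it and the grasp point (between the pads) lies 5 mm behind it; z points along the fingers, y is the line along which they close (so a half turn about z gives the same grasp; the last joint's range is limited). The gripper opens to 91 mm and grips with 3 to 60 N. Pads are 32 mm wide; open, the fingers measure 118 mm over their backs; the gripper's body (76 mm by 178 mm) begins 60 mm behind the grasp point.
Start: joints at [75.802, 18.312, 89.639, -0, 72.044, -1.146], TCP at [129.856, 560.16, 227.976] pointing down, gripper open.
Joint ranges: [-177.97, 177.97], [-48.28, 115.42], [12.27, 149.76], [-77.06, 257.06], [2.81, 150.46], [-146.56, 146.56]. Speed limits (degrees/s): [147.25, 147.25, 180, 180, 180, 180].

INTERFACE

Orientations are given as [roll, pitch, yaw] about the fixed x, y, z axes, in that order (R = Rz(yaw) Ry(pitch) Rx(roll)).
In Python, from workcell import * gives the robot as it stands. The module is installed in compiled form; this text tells all that it offers.
- The arm moves only by the shell command python3 -m crank 'ROWS' [FORCE]. ROWS is JSON, a list of rows, each an object of numbers: "grip": the finger opening in m, from 0 to 0.0912; "x", "y", "z": the shift along the tool's x, y, z in m; "yaw": the turn about the tool's z in rad. In form: [{"grip": .., "x": .., "y": .., "z": .., "yaw": ..}, ...]. A call has exactly 5 rows; each row is the pose to reach, as a shift and turn from the pose commanded when the call began, along the tool's axes at that moment; what a row does not reach only later rows make up. A row lasts 1/12 s, in which the tool goes at most 41.7 mm and 7.16 degrees, less where a joint would pass 70% of its speed; a pose out of reach is approached as far as the arm can. A call with a gripper value outside its range is refused whole. The fingers move at their own pace and stop on an object; FORCE is the grip in N (left out, the last holds). Time passes only in rows, so rows that repeat a pose let the fingers close, or fill a call up. It gives the time, the measured TCP pose, the force, the opening and the grip force at its end, in the units of the state.
- state(): the state, without advancing time (a new reading comes with each control period).
- grab_frame(name): name is "side" or "top" or "wrist"; returns the picture (400x640x3 uint8, red, green, blue); there is no depth.
- camera_model(name): a dict with "intrinsics" (3x3 intrinsics, pixels), "R" (3x3) and "t" (3): a world point X has camera coordinates R X + t. Camera axes: x right, y down, z forward; pixel columns grow to the right and rows downward; lengths in mm; the calibration is good to about 2 mm. A picture is of the moment at which its call begins: read the wrist's pose just before it. camera_model takes no time and is no camera call; for the wrist camera it gives the pose at the moment of the call.
- job_done(): hands the job in; it is judged then, once.
The state is a dict: "time_s": time; "qpos": joint angles; "qvel": joint speeds; "effort": joint torques, N m; "ee_pos": TCP position; "ee_rot": TCP orientation; "force": force on the tool from outside, world axes, zero at the start; "torque": the same for the moment, N m; "gripper_width": finger opening in mm; "gripper_force": force on a finger pad.
Only numpy, scipy, OpenCV 4.12 (cv2) and the standard library are available. Lean on these libraries where they do the work, as an engineer would, in place of code of your own. Each camera call takes 0.05 s, during which the arm holds its last target. There are 200 camera calls.

TASK

The small aluminium belt pulley has to be held for deburring: lay it gently (no dropping), hub up, flat on the face of the open three-jaw bench chuck, in the middle between the jaws. Then push the chuck's lever with the red knob clockwise (seen from above) through one full turn, so that the three jaws close and grip the pulley firmly and centred. Do not disturb the orange bottle, the standing bolt and the green wax tin.

Things in the scene. Friction and masses are not known exactly. Their poses are not given: they have to be found in the camera images.
- pulley: loose aluminium V-belt pulley, 42 mm high in all: V-grooved rim 62 mm in diameter and 24 mm high, with a hub 28 mm in diameter standing 18 mm above it (dark bore in the hub's end). It lies hub up on the bench; origin in the centre of its flat underside, z axis up through the hub
- chuck: fixed self-centring steel chuck, 124 mm in diameter, on a round green pedestal. Origin on its axis at bench height, z up; flat upper face 120 mm above it. Three jaws stand 19 mm above the face at 0, 120 and 240 deg from the chuck's x axis; with the ring at 0 their inner ends are 37.6 mm (6.6 mm to spare round the pulley) and their outer ends 67 mm from the axis
- chuck_seat (a point): centre of the chuck's upper face, where the middle of the pulley's underside belongs; on the chuck's axis, 120 mm above the bench
- lever_knob (a point): centre of the red ball knob (25 mm in diameter) on the scroll ring's bent lever, 87 mm from the chuck's axis, 167 mm above the bench. Below it a rod 12 mm thick runs almost straight down to 104 mm, where it bends inward to the ring; push ball or rod sideways round the axis. At ring angle 0 it lies on the chuck's -x side
- scroll_ring (a joint): angle of the scroll ring in rad, growing clockwise seen from above; each full turn draws the jaws 8 mm inward. It starts within 0.3 of 0; the jaws meet a centred pulley at about 5.2 and the ring comes up against its stop at 7.0. It stays where it is left; the lever needs about 4 N to push
- jaw0: steel jaw of the chuck, 14 mm wide, at the chuck's +x side; origin on the chuck's axis at the height of the face (displaced by the jaw's travel, up to 9 mm)
- jaw1: the same, 120 deg anticlockwise from jaw0 seen from above
- jaw2: the same, 240 deg anticlockwise from jaw0 seen from above
- bottle_orange: bystander: orange squeeze bottle, 52 mm in diameter, 120 mm high, standing; origin under its centre
- bolt: bystander: M16 steel bolt standing on its head, 84 mm high, head 27 mm across; origin under its centre
- wax_tin: bystander: round green tin, 70 mm in diameter, 38 mm high; origin under its centre

How it is judged (in metres and radians):
On the way, in this order (a step that is already met when the one before it is completed fails the run):
1. the pulley lies flat on the chuck's face between the open jaws, let go, before the ring is turned (horizontal distance between pulley and chuck_seat below 0.0085 m and z of pulley in the frame of chuck_seat between -0.003 and 0.002 m and angle between pulley's own z axis and vertical below 0.06 rad and contact force between pulley and the fingers below 0.1 N and value of joint scroll_ring below 0.9 rad), for 0.2 s.
2. the ring has been turned half way round with the pulley in place (value of joint scroll_ring above 3.1 rad and horizontal distance between pulley and chuck_seat below 0.0085 m and z of pulley in the frame of chuck_seat below 0.003 m).
At the end, for the whole second after the job is handed in: The scroll ring has gone round one full turn (it reads at least 5.7 rad) and is at rest; the pulley lies hub up and flat on the chuck's face (within 2 mm and 0.05 rad), within 2 mm of the chuck's axis, and each of the three jaws presses on it with at least 3 N (value of joint scroll_ring above 5.7 rad and horizontal distance between pulley and chuck_seat below 0.002 m and z of pulley in the frame of chuck_seat between -0.003 and 0.002 m and angle between pulley's own z axis and vertical below 0.05 rad and contact force between each of jaw0, jaw1, jaw2 and pulley above 3 N and linear speed of pulley below 0.01 m/s and velocity of joint scroll_ring below 0.05 rad/s); the robot touches nothing.
It fails at once if the pulley is dropped onto the chuck (it comes down faster than a fall of about 2 cm) (horizontal distance between pulley and chuck_seat below 0.04 m and z of pulley in the frame of chuck_seat below 0.03 m and linear speed of pulley above 0.6 m/s).
It fails at once if the orange bottle is shifted by more than 30 mm or tipped over (distance of bottle_orange from where it was at the start of the episode above 0.03 m or angle between bottle_orange's own z axis and vertical above 0.5 rad).
It fails at once if the bolt is shifted by more than 30 mm or tipped over (distance of bolt from where it was at the start of the episode above 0.03 m or angle between bolt's own z axis and vertical above 0.5 rad).
It fails at once if the wax tin is shifted by more than 30 mm (distance of wax_tin from where it was at the start of the episode above 0.03 m).
It also fails if it takes over 72 s, if anything falls off the work surface, if the arm or the gripper's body presses on something with over 40 N, if the wrist force passes 120 N, or if a joint passes its speed limit or range.

## Working session

There is one attempt and no reset: what is moved stays moved. The work goes in short steps, Python scripts to look and compute and a shell command to move; the robot and the scene stay as the last step left them, time stands still between calls to the robot, and variables do not carry over. Pictures are saved under pics/ and viewed, at most 10 in all, crops included, and the job is handed in when it is done.

```bash
mkdir -p pics; python3 - <<'E'
from workcell import *
import cv2,numpy as np
s=state();print({k:np.round(v,3).tolist() for k,v in s.items()})
for n in("top","side"):
    cv2.imwrite(f"pics/{n}0.png",grab_frame(n)[:,:,::-1]);m=camera_model(n)
    print(n,np.round(m["intrinsics"],1).tolist(),np.round(m["R"],3).tolist(),np.round(m["t"],1).tolist())
E
```

```text
{'time_s': 0.0, 'qpos': [75.804, 18.352, 89.707, 0.0, 72.044, -1.147], 'qvel': [0.068, -0.053, -0.01, -0.037, 0.036, -0.069], 'effort': [0.003, -41.247, -23.197, 0.073, 0.046, -0.0], 'ee_pos': [129.722, 559.681, 227.116], 'ee_rot': [-179.898, -0.002, 166.951], 'force': [0.438, 0.139, -0.118], 'torque': [0.003, -0.015, 0.013], 'gripper_force': 0.0, 'gripper_width': 91.266}
top [[503.4, 0.0, 317.6], [0.0, 503.4, 198.6], [0.0, 0.0, 1.0]] [[-0.013, -1.0, 0.004], [-0.998, 0.013, -0.069], [0.069, -0.004, -0.998]] [56.5, 463.4, 1221.6]
side [[383.0, 0.0, 315.9], [0.0, 383.0, 197.2], [0.0, 0.0, 1.0]] [[-1.0, -0.023, -0.011], [-0.004, 0.584, -0.812], [0.025, -0.811, -0.584]] [470.7, 68.8, 1002.0]
```

View pics/top0.png

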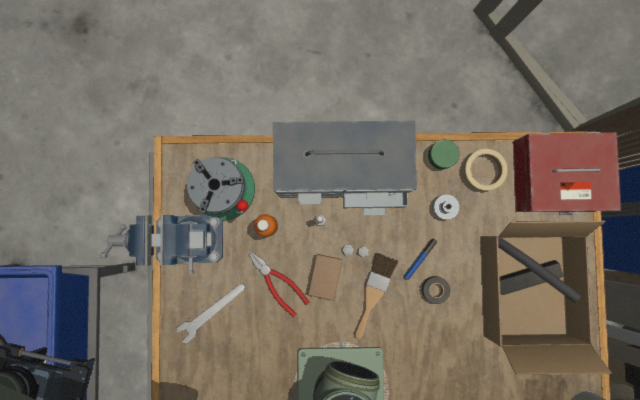

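View pics/side0.png

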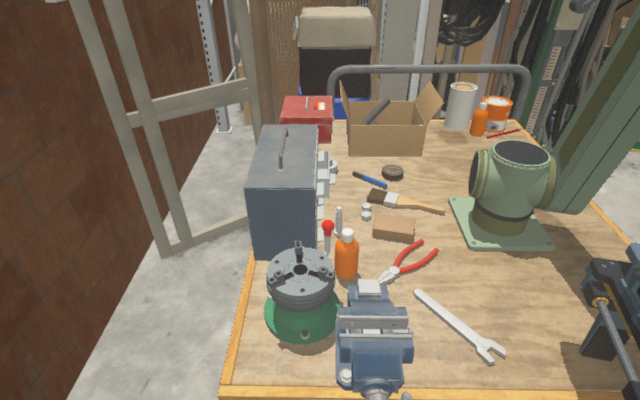

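The top view shows the chuck at about (216,185), the red knob at (242,207), the pulley at (446,207), the wax tin at (444,154), the bottle at (264,226) and the bolt at (320,221). In the side view the chuck is at (302,270) and the knob at (327,226).

```bash
cat > h.py <<'E'
from workcell import *
import cv2,numpy as np
def ray(m,u,v):
    d=np.linalg.inv(m["intrinsics"])@[u,v,1.];return -m["R"].T@m["t"],m["R"].T@d
def onz(m,u,v,z):
    c,d=ray(m,u,v);return c+d*(z-c[2])/d[2]
def proj(m,X):
    p=m["intrinsics"]@(m["R"]@np.array(X,float)+m["t"]);return p[:2]/p[2]
def two(m1,p1,m2,p2):
    c,d=ray(m1,*p1);e,f=ray(m2,*p2);a=np.linalg.lstsq(np.c_[d,-f],e-c,rcond=None)[0]
    return (c+d*a[0]+e+f*a[1])/2,np.linalg.norm(c+d*a[0]-e-f*a[1])
def blob(mask,box):
    x0,y0,x1,y1=box;m=np.zeros(mask.shape,np.uint8);m[y0:y1,x0:x1]=mask[y0:y1,x0:x1]
    n,l,s,c=cv2.connectedComponentsWithStats(m)
    i=1+np.argmax(s[1:,4]);return c[i],s[i]
def red(I): 
    I=I.astype(int);return (I[...,0]>130)&(I[...,1]<70)&(I[...,2]<70)
E
python3 - <<'E'
from h import *
T=cv2.imread("pics/top0.png");S=cv2.imread("pics/side0.png");mt,ms=camera_model("top"),camera_model("side")
kt,a=blob(red(T[:,:,::-1]),(225,195,255,220));ks,b=blob(red(S[:,:,::-1]),(315,215,340,240))
print("knob",kt,a,ks,b,two(mt,kt,ms,ks),onz(mt,*kt,167))
h=cv2.cvtColor(T,cv2.COLOR_BGR2HSV).astype(int)
p,a=blob((h[...,1]<35)&(h[...,2]>120),(425,185,470,230));print("pulley",p,a,onz(mt,*p,24))
for n,(u,v),z in(("chuck",(216,185),120),("bottle",(264,226),110),("bolt",(320,221),80),("tin",(444,154),38),("cab TL",(273,122),200),("cab BR",(415,190),200),("vise",(221,235),100)):print(n,onz(mt,u,v,z))
A=cv2.resize(T[145:245,160:280],None,fx=5,fy=5,interpolation=2);B=cv2.resize(T[185:230,425:470],None,fx=6,fy=6,interpolation=2)
o=np.zeros((500,800,3),np.uint8);o[:500,:600]=A;o[:270,600:800]=B[:,:200] if 0 else cv2.resize(B,(200,270));cv2.imwrite("pics/crop1.png",o)
E
```

```text
knob [242.27160494 204.72839506] [238 200  10  10  81] [327.64761905 227.74285714] [323 221  11  15 105] (array([441.95541858, 214.25098571, 163.75785688]), np.float64(1.2920868355836947)) [442.41146882 213.75119662 167.        ]
pulley [446.60044643 206.30580357] [434 194  26  26 448] [ 440.65081998 -264.04087397   24.        ]
chuck [490.4433528  279.64151355 120.        ]
bottle [396.95625663 173.05795021 110.        ]
bolt [407.37256414  46.01855221  80.        ]
tin [ 567.32263421 -257.94292149   38.        ]
cab TL [614.74815409 143.61753231 200.        ]
cab BR [ 466.82135946 -152.85971683  200.        ]
vise [377.89424311 272.09287052 100.        ]
```

View pics/crop1.png

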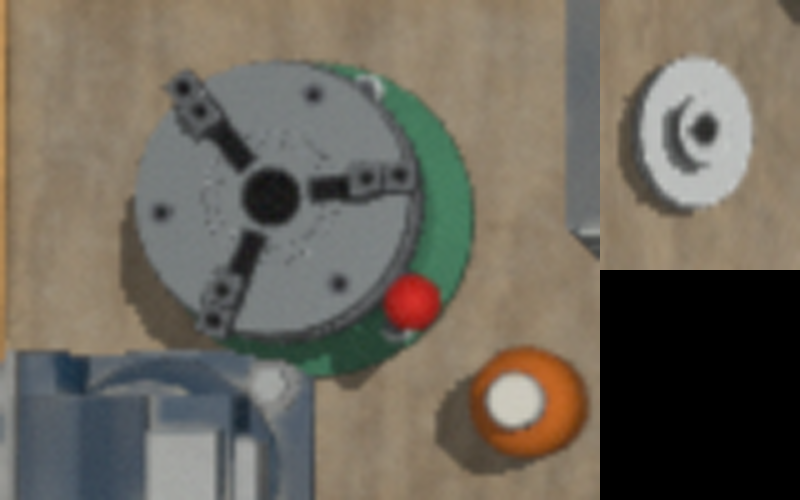

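```bash
python3 - <<'E'
from h import *
mt,ms=camera_model("top"),camera_model("side")
print("chuck",onz(mt,214.2,184.2,120),"jaws",[np.round(onz(mt,160+u/5,145+v/5,139)[:2]) for u,v in((185,85),(405,172),(213,325))])
print("cab far",two(mt,(273,122),ms,(250,186)),"near",two(mt,(273,190),ms,(308,192)))
print("proj chuck side",proj(ms,[490,280,120]))
print("vise",two(mt,(204,223),ms,(372,285)))
E
python3 -m crank '[{"z":-0.02,"yaw":-0.1,"grip":0.09},{"x":-0.04,"z":-0.05,"yaw":-0.2,"grip":0.09},{"x":-0.08,"z":-0.08,"yaw":-0.228,"grip":0.09},{"x":-0.12,"z":-0.1,"yaw":-0.228,"grip":0.09},{"x":-0.16,"z":-0.1,"yaw":-0.228,"grip":0.09}]' 40
```

```text
chuck [492.30470137 283.6967803  120.        ] jaws [array([540., 318.]), array([500., 221.]), array([434., 305.])]
cab far (array([605.37352206, 141.90868597, 213.03169471]), np.float64(12.623084681094165)) near (array([476.02851571, 144.67873548, 199.05864224]), np.float64(10.76281510691477))
proj chuck side [301.5511524  268.23561864]
vise (array([383.45340608, 311.23879656, 114.83865262]), np.float64(44.40170726513334))validation failed for argument at $[0]...
```

```bash
python3 -m crank '[{"grip":0.09,"x":0,"y":0,"z":-0.02,"yaw":-0.1},{"grip":0.09,"x":-0.04,"y":0,"z":-0.05,"yaw":-0.2},{"grip":0.09,"x":-0.08,"y":0,"z":-0.08,"yaw":-0.228},{"grip":0.09,"x":-0.12,"y":0,"z":-0.1,"yaw":-0.228},{"grip":0.09,"x":-0.16,"y":0,"z":-0.1,"yaw":-0.228}]' 40
```

```text
time_s: 0.52
ee_pos: [271.2, 528.3, 328.8]
ee_rot: [179.7, 0.1, -179.9]
force: [0.5, 1.1, 0.4]
gripper_width: 90.1
gripper_force: 0.0
```

```bash
python3 -m crank '[{"grip":0.09,"x":-0.02,"y":-0.03,"z":0,"yaw":0},{"grip":0.09,"x":-0.04,"y":-0.06,"z":0,"yaw":0},{"grip":0.09,"x":-0.06,"y":-0.09,"z":0,"yaw":0},{"grip":0.09,"x":-0.08,"y":-0.12,"z":0,"yaw":0},{"grip":0.09,"x":-0.1,"y":-0.15,"z":0,"yaw":0}]' 
python3 -m crank '[{"grip":0.09,"x":-0.02,"y":-0.03,"z":0,"yaw":0},{"grip":0.09,"x":-0.04,"y":-0.06,"z":0,"yaw":0},{"grip":0.09,"x":-0.06,"y":-0.09,"z":0,"yaw":0},{"grip":0.09,"x":-0.06,"y":-0.09,"z":0,"yaw":0},{"grip":0.09,"x":-0.06,"y":-0.09,"z":0,"yaw":0}]' 
python3 - <<'E'
from h import *
m=camera_model("wrist");I=grab_frame("wrist");cv2.imwrite("pics/w1.png",I[:,:,::-1])
print(state()["ee_pos"],np.round(m["R"],3).tolist(),-m["R"].T@m["t"],m["intrinsics"][0],proj(m,[492.3,283.7,120]))
import pickle;pickle.dump(m,open("w1.pkl","wb"))
E
```

```text
time_s: 0.93
ee_pos: [370.8, 375.9, 324.8]
ee_rot: [-180.0, -0.0, -180.0]
force: [0.0, 0.0, 0.9]
gripper_width: 90.0
gripper_force: 0.0
time_s: 1.35
ee_pos: [430.8, 286.3, 324.9]
ee_rot: [180.0, -0.0, 179.8]
force: [0.3, 0.3, 0.1]
gripper_width: 90.0
gripper_force: 0.0
[430.21059827 287.42534168 324.96772479] [[0.004, 1.0, -0.001], [0.963, -0.004, 0.27], [0.27, -0.002, -0.963]] [354.1471109  284.90937542 482.0106734 ] [294.36433249   0.         319.65889127] [319.48494282 221.27517895]
```

View pics/w1.png

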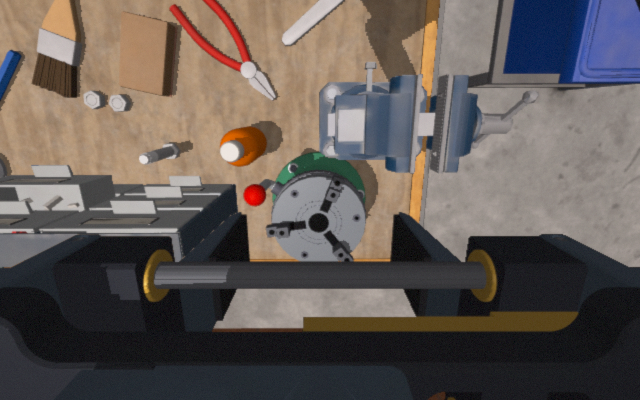

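The wrist view shows the chuck bore at (318,222), close to the (319.5,221.3) predicted from the top view. The red knob is at (255,195), and the jaws are at (337,190), (280,230) and (342,255).

```bash
python3 - <<'E'
from h import *
import pickle
m=pickle.load(open("w1.pkl","rb"));B=cv2.imread("pics/w1.png");g=cv2.cvtColor(B,cv2.COLOR_BGR2GRAY)
c,s=blob(g<45,(305,209,331,235));print("bore",c,s,onz(m,*c,120))
T=cv2.imread("pics/top0.png");gt=cv2.cvtColor(T,cv2.COLOR_BGR2GRAY);mt=camera_model("top")
c2,s=blob(gt<50,(206,176,222,192));print("bore top",c2,s,onz(mt,*c2,120),two(m,c,mt,c2))
k,s=blob(red(B[:,:,::-1]),(235,175,275,215));print("knob",k,s,onz(m,*k,167))
for u,v in((337,190),(280,230),(342,255)):
    d=onz(m,u,v,139)-onz(m,*c,120);print(np.degrees(np.arctan2(d[1],d[0])),np.hypot(*d[:2]))
E
```

```text
bore [318.15530303 222.28787879] [309 214  19  18 264] [493.71005398 281.94927201 120.        ]
bore top [213.73626374 184.        ] [209 179  11  11  91] [492.77048078 284.74165204 120.        ] (array([491.57311012, 282.65123683, 126.96109312]), np.float64(1.6470719766450619))
knob [253.33435583 195.30981595] [244 185  20  21 326] [443.29859129 210.38081386 167.        ]
154.65727772429113 53.95006520714509
-86.62805000729628 47.791133622372726
39.07030322659063 48.446288222032074
```

```bash
python3 -m crank '[{"grip":0.09,"x":0,"y":-0.04,"z":0,"yaw":0},{"grip":0.09,"x":0,"y":-0.08,"z":0,"yaw":0},{"grip":0.09,"x":0,"y":-0.12,"z":0,"yaw":0},{"grip":0.09,"x":0,"y":-0.16,"z":0,"yaw":0},{"grip":0.09,"x":0,"y":-0.2,"z":0,"yaw":0}]' >/dev/null
python3 -m crank '[{"grip":0.09,"x":0,"y":-0.04,"z":0,"yaw":0},{"grip":0.09,"x":0,"y":-0.08,"z":0,"yaw":0},{"grip":0.09,"x":0,"y":-0.12,"z":0,"yaw":0},{"grip":0.09,"x":0,"y":-0.16,"z":0,"yaw":0},{"grip":0.09,"x":0,"y":-0.2,"z":0,"yaw":0}]' 
python3 -m crank '[{"grip":0.09,"x":0,"y":-0.04,"z":0.02,"yaw":0},{"grip":0.09,"x":0,"y":-0.08,"z":0.04,"yaw":0},{"grip":0.09,"x":0,"y":-0.12,"z":0.06,"yaw":0},{"grip":0.09,"x":0,"y":-0.14,"z":0.08,"yaw":0},{"grip":0.09,"x":0,"y":-0.14,"z":0.08,"yaw":0}]' 
python3 - <<'E'
from h import *
import pickle
m=camera_model("wrist");I=grab_frame("wrist");cv2.imwrite("pics/w2.png",I[:,:,::-1])
print(state()["ee_pos"],proj(m,[440.6,-264,24]),proj(m,[440.6,-264,42]))
pickle.dump(m,open("w2.pkl","wb"))
E
```

```text
time_s: 2.23
ee_pos: [430.3, -112.6, 325.4]
ee_rot: [180.0, 0.0, -179.8]
force: [1.1, -0.1, 0.1]
gripper_width: 89.9
gripper_force: 0.0
time_s: 2.65
ee_pos: [429.2, -254.2, 240.4]
ee_rot: [179.8, -0.4, 179.9]
force: [0.0, -0.4, -0.9]
gripper_width: 89.7
gripper_force: 0.0
[ 429.77326709 -252.31556282  242.41636346] [313.37934771 183.10023918] [313.10454675 186.38648816]
```

View pics/w2.png

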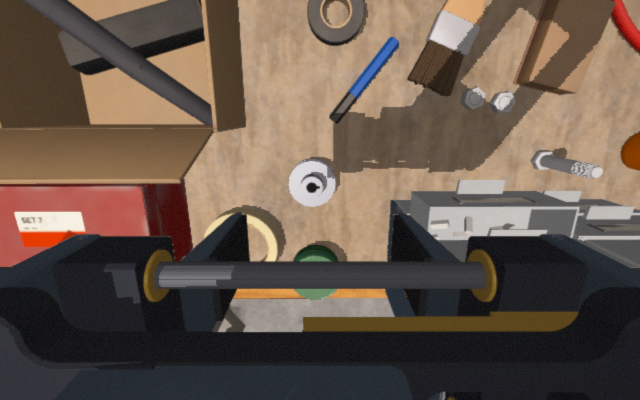

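The pulley shows at (312,183), where predicted, with its hub at (313,186). The cabinet's near corner is at about (400,200).

```bash
python3 - <<'E'
from h import *
import pickle
m=pickle.load(open("w2.pkl","rb"));B=cv2.imread("pics/w2.png");h=cv2.cvtColor(B,cv2.COLOR_BGR2HSV).astype(int)
msk=((h[...,1]<45)&(h[...,2]>95)).astype(np.uint8)
c,s=blob(cv2.morphologyEx(msk,cv2.MORPH_CLOSE,np.ones((9,9))),(280,150,345,215));print(c,s,onz(m,*c,24))
d,s=blob(h[...,2]<60,(303,176,323,196));print("bore",d,s,onz(m,*d,42))
for z in(100,150,200):print(onz(m,411,192,z),onz(m,393,202,z),onz(m,189,180,z))
E
```

```text
[311.705      182.55888889] [ 288  158   48   49 1800] [ 439.87013901 -266.17549246   24.        ]
bore [311.66666667 187.18181818] [307 183  12   9  66] [ 441.61431077 -265.79925646   42.        ]
[ 432.74392479 -160.21000353  100.        ] [ 443.63163143 -178.38392746  100.        ] [ 419.2285384  -391.10816201  100.        ]
[ 419.4358117  -176.31492879  150.        ] [ 428.49657826 -191.43929682  150.        ] [ 408.18828592 -368.4687389   150.        ]
[ 406.12769861 -192.41985405  200.        ] [ 413.3615251  -204.49466619  200.        ] [ 397.14803344 -345.82931578  200.        ]
```

```bash
python3 -m crank '[{"grip":0.08,"x":0,"y":0,"z":0,"yaw":0.12},{"grip":0.08,"x":0,"y":0,"z":0,"yaw":0.24},{"grip":0.08,"x":0,"y":0,"z":0,"yaw":0.36},{"grip":0.08,"x":0,"y":0,"z":0,"yaw":0.48},{"grip":0.08,"x":0,"y":0,"z":0,"yaw":0.6}]' 40 >/dev/null
python3 -m crank '[{"grip":0.08,"x":0,"y":0,"z":0,"yaw":0.12},{"grip":0.08,"x":0,"y":0,"z":0,"yaw":0.24},{"grip":0.08,"x":0,"y":0,"z":0,"yaw":0.36},{"grip":0.08,"x":0,"y":0,"z":0,"yaw":0.48},{"grip":0.08,"x":0,"y":0,"z":0,"yaw":0.6}]' >/dev/null
python3 -m crank '[{"grip":0.08,"x":0,"y":0,"z":0,"yaw":0.12},{"grip":0.08,"x":0,"y":0,"z":0,"yaw":0.24},{"grip":0.08,"x":0,"y":0,"z":0,"yaw":0.36},{"grip":0.08,"x":0,"y":0,"z":0,"yaw":0.371},{"grip":0.08,"x":0,"y":0,"z":0,"yaw":0.371}]'
```

```text
time_s: 3.95
ee_pos: [431.2, -250.8, 246.1]
ee_rot: [179.9, 0.0, 90.3]
force: [-0.5, -0.7, 0.2]
gripper_width: 80.1
gripper_force: 0.0
```

```bash
python3 -m crank '[{"grip":0.08,"x":-0.007,"y":0.005,"z":0.03,"yaw":0.0},{"grip":0.08,"x":-0.0145,"y":0.01,"z":0.065,"yaw":0},{"grip":0.08,"x":-0.0145,"y":0.01,"z":0.1,"yaw":0},{"grip":0.08,"x":-0.0145,"y":0.01,"z":0.125,"yaw":0},{"grip":0.08,"x":-0.0145,"y":0.01,"z":0.125,"yaw":0}]'
python3 - <<'E'
from h import *
for i in range(3):
    m=camera_model("wrist");I=grab_frame("wrist");s=state();print(s["ee_pos"],s["ee_rot"])
B=I[:,:,::-1];h=cv2.cvtColor(np.ascontiguousarray(B),cv2.COLOR_BGR2HSV).astype(int)
cv2.imwrite("pics/w3.png",B)
p=proj(m,[440.8,-265.8,42]);print(p)
u,v=p.astype(int);d,s=blob(h[...,2]<60,(u-25,v-20,u+25,v+20));print("bore",d,s,onz(m,*d,42))
E
```

```text
time_s: 4.37
ee_pos: [437.7, -264.2, 115.8]
ee_rot: [-179.5, -0.3, 90.2]
force: [-0.9, 0.3, -0.6]
gripper_width: 80.0
gripper_force: 0.0
[ 439.34523734 -265.2984317   118.55259261] [-179.74193322   -0.18715975   90.16065376]
[ 440.80546601 -266.32348187  120.54468201] [-1.79977201e+02 -3.38127412e-02  9.01316847e+01]
[ 441.6110533  -266.98147905  121.72685586] [1.79874454e+02 6.38668765e-02 9.01052202e+01]
[320.07095829 203.33263736]
bore [321.04316547 203.78417266] [315 198  13  13 139] [ 441.61664482 -266.19562634   42.        ]
```

View pics/w3.png

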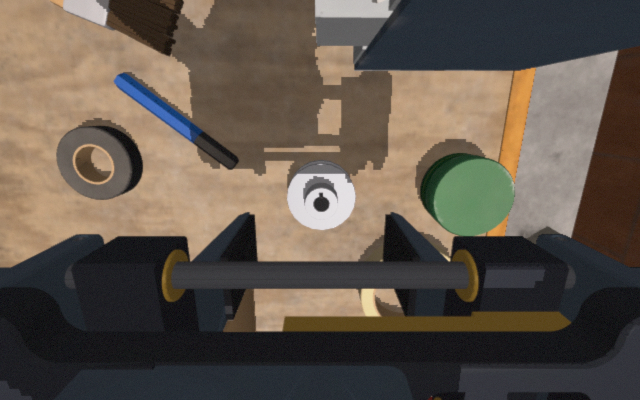

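The pulley is directly ahead of the fingers, bore at (321,204), i.e. (441.5,-266) at hub height. That agrees with the TCP, so I descend and grip the hub.

```bash
python3 -m crank '[{"grip":0.08,"x":0.0005,"y":0,"z":0.03,"yaw":0},{"grip":0.08,"x":0.0005,"y":0,"z":0.06,"yaw":0},{"grip":0.08,"x":0.0005,"y":0,"z":0.08,"yaw":0},{"grip":0.08,"x":0.0005,"y":0,"z":0.081,"yaw":0},{"grip":0.08,"x":0.0005,"y":0,"z":0.081,"yaw":0}]'
python3 -m crank '[{"grip":0.06,"x":0,"y":0,"z":0,"yaw":0},{"grip":0.045,"x":0,"y":0,"z":0,"yaw":0},{"grip":0.035,"x":0,"y":0,"z":0,"yaw":0},{"grip":0.025,"x":0,"y":0,"z":0,"yaw":0},{"grip":0.015,"x":0,"y":0,"z":0,"yaw":0}]' 40
python3 -m crank '[{"grip":0.015,"x":0,"y":0,"z":0,"yaw":0},{"grip":0.015,"x":0,"y":0,"z":0,"yaw":0},{"grip":0.015,"x":0,"y":0,"z":0,"yaw":0},{"grip":0.015,"x":0,"y":0,"z":0,"yaw":0},{"grip":0.015,"x":0,"y":0,"z":0,"yaw":0}]' 40
```

```text
time_s: 4.93
ee_pos: [441.4, -266.7, 40.5]
ee_rot: [179.9, 0.0, 90.0]
force: [0.7, 0.1, -0.2]
gripper_width: 79.7
gripper_force: 0.0
time_s: 5.35
ee_pos: [440.7, -266.6, 40.0]
ee_rot: [179.9, 0.0, 90.0]
force: [0.4, 0.2, -0.4]
gripper_width: 49.7
gripper_force: 0.0
time_s: 5.77
ee_pos: [440.6, -266.4, 39.3]
ee_rot: [180.0, 0.0, 90.0]
force: [-0.2, 0.4, 1.1]
gripper_width: 27.2
gripper_force: 40.0
```

```bash
python3 -m crank '[{"grip":0.015,"x":0,"y":0,"z":-0.02,"yaw":0},{"grip":0.015,"x":0,"y":0,"z":-0.06,"yaw":0},{"grip":0.015,"x":0,"y":0,"z":-0.1,"yaw":0},{"grip":0.015,"x":0,"y":0,"z":-0.14,"yaw":0},{"grip":0.015,"x":0,"y":0,"z":-0.18,"yaw":0}]'
python3 -m crank '[{"grip":0.015,"x":0,"y":0,"z":-0.04,"yaw":0},{"grip":0.015,"x":0,"y":0,"z":-0.08,"yaw":0},{"grip":0.015,"x":0.03,"y":0,"z":-0.1,"yaw":0},{"grip":0.015,"x":0.06,"y":0,"z":-0.11,"yaw":0},{"grip":0.015,"x":0.1,"y":0,"z":-0.11,"yaw":0}]'
python3 -m crank '[{"grip":0.015,"x":0.038,"y":0,"z":0,"yaw":0},{"grip":0.015,"x":0.076,"y":0,"z":0,"yaw":0},{"grip":0.015,"x":0.114,"y":0,"z":0,"yaw":0},{"grip":0.015,"x":0.152,"y":0,"z":0,"yaw":0},{"grip":0.015,"x":0.19,"y":0,"z":0,"yaw":0}]'
python3 -m crank '[{"grip":0.015,"x":0.035,"y":0.01,"z":0,"yaw":0},{"grip":0.015,"x":0.07,"y":0.02,"z":0,"yaw":0},{"grip":0.015,"x":0.105,"y":0.03,"z":0,"yaw":0},{"grip":0.015,"x":0.14,"y":0.04,"z":0,"yaw":0},{"grip":0.015,"x":0.17,"y":0.05,"z":0,"yaw":0}]'
python3 -m crank '[{"grip":0.015,"x":0.035,"y":0,"z":0,"yaw":0},{"grip":0.015,"x":0.07,"y":0,"z":0,"yaw":0},{"grip":0.015,"x":0.088,"y":0,"z":0,"yaw":0},{"grip":0.015,"x":0.088,"y":0,"z":0,"yaw":0},{"grip":0.015,"x":0.088,"y":0,"z":0,"yaw":0}]'

```

```text
time_s: 6.18
ee_pos: [439.5, -265.8, 220.3]
ee_rot: [-179.9, -0.1, 90.0]
force: [0.4, -0.1, -3.3]
gripper_width: 27.2
gripper_force: 40.0
time_s: 6.6
ee_pos: [441.1, -167.0, 331.4]
ee_rot: [179.8, 0.1, 89.8]
force: [1.8, 0.7, -2.2]
gripper_width: 27.6
gripper_force: 40.0
time_s: 7.02
ee_pos: [439.3, 25.3, 328.5]
ee_rot: [-179.9, 0.0, 90.0]
force: [1.3, 0.1, -3.1]
gripper_width: 27.2
gripper_force: 40.0
time_s: 7.43
ee_pos: [489.8, 195.9, 328.3]
ee_rot: [-179.9, 0.0, 90.1]
force: [0.2, -0.5, -2.9]
gripper_width: 27.2
gripper_force: 40.0
time_s: 7.85
ee_pos: [489.7, 282.1, 327.8]
ee_rot: [-179.8, 0.1, 90.1]
force: [-0.1, -0.7, -3.0]
gripper_width: 27.1
gripper_force: 40.0
```

```bash
python3 -m crank '[{"grip":0.015,"x":0.001,"y":0.003,"z":0.035,"yaw":0},{"grip":0.015,"x":0.001,"y":0.003,"z":0.07,"yaw":0},{"grip":0.015,"x":0.001,"y":0.003,"z":0.1,"yaw":0},{"grip":0.015,"x":0.001,"y":0.003,"z":0.125,"yaw":0},{"grip":0.015,"x":0.001,"y":0.003,"z":0.125,"yaw":0}]'
python3 - <<'E'
from h import *
for i in range(3): S=grab_frame("side")
T=grab_frame("top");W=grab_frame("wrist");m=camera_model("wrist");s=state();print(s["ee_pos"],s["force"])
print("wrist proj seat",proj(m,[493,283,120]))
a=cv2.resize(S[215:315,245:365],(480,400),interpolation=2)
b=cv2.resize(W[100:290,220:420],(320,304),interpolation=2)
o=np.zeros((400,800,3),np.uint8);o[:,:480]=a;o[:304,480:]=b;cv2.imwrite("pics/c2.png",o[:,:,::-1])
E
```

```text
time_s: 8.27
ee_pos: [490.0, 279.3, 198.6]
ee_rot: [-179.4, 0.4, 89.9]
force: [-1.6, 0.5, -3.3]
gripper_width: 27.1
gripper_force: 40.0
[494.66212236 282.8511332  206.67596042] [ 0.46483664  0.16327731 -2.89055951]
wrist proj seat [317.67750462 201.08373857]
```

View pics/c2.png

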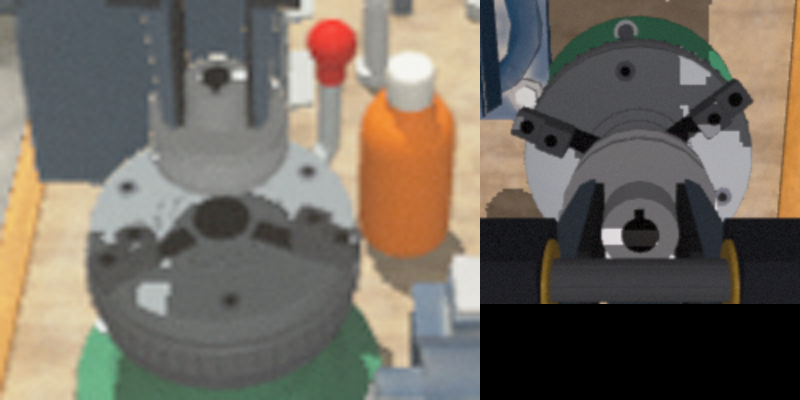

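The pulley is held upright above the middle of the chuck. In the wrist crop the hub is at (640,235) and the jaws lie symmetrically round it. I lower it in steps.

```bash
python3 -m crank '[{"grip":0.015,"x":0,"y":-0.001,"z":0.015,"yaw":0},{"grip":0.015,"x":0,"y":-0.0015,"z":0.025,"yaw":0},{"grip":0.015,"x":0,"y":-0.0015,"z":0.035,"yaw":0},{"grip":0.015,"x":0,"y":-0.0015,"z":0.037,"yaw":0},{"grip":0.015,"x":0,"y":-0.0015,"z":0.037,"yaw":0}]'
python3 -m crank '[{"grip":0.015,"x":0,"y":0,"z":0.001,"yaw":0},{"grip":0.015,"x":0,"y":0,"z":0.002,"yaw":0},{"grip":0.015,"x":0,"y":0,"z":0.003,"yaw":0},{"grip":0.015,"x":0,"y":0,"z":0.004,"yaw":0},{"grip":0.015,"x":0,"y":0,"z":0.004,"yaw":0}]'
```

```text
time_s: 8.93
ee_pos: [491.5, 282.5, 166.7]
ee_rot: [-179.9, 0.0, 90.0]
force: [-0.2, 0.0, -1.9]
gripper_width: 26.9
gripper_force: 40.0
time_s: 9.35
ee_pos: [491.9, 282.7, 163.3]
ee_rot: [180.0, -0.0, 90.0]
force: [0.3, -0.6, -2.8]
gripper_width: 27.1
gripper_force: 40.0
```

```bash
python3 -m crank '[{"grip":0.015,"x":0,"y":0.001,"z":0.0005,"yaw":0},{"grip":0.015,"x":0,"y":0.001,"z":0.001,"yaw":0},{"grip":0.015,"x":0,"y":0.001,"z":0.0015,"yaw":0},{"grip":0.015,"x":0,"y":0.001,"z":0.002,"yaw":0},{"grip":0.015,"x":0,"y":0.001,"z":0.002,"yaw":0}]'
python3 -m crank '[{"grip":0.015,"x":0,"y":0,"z":0.0005,"yaw":0},{"grip":0.015,"x":0,"y":0,"z":0.001,"yaw":0},{"grip":0.015,"x":0,"y":0,"z":0.0015,"yaw":0},{"grip":0.015,"x":0,"y":0,"z":0.0015,"yaw":0},{"grip":0.015,"x":0,"y":0,"z":0.0015,"yaw":0}]'
```

```text
time_s: 9.77
ee_pos: [492.8, 282.6, 161.2]
ee_rot: [-180.0, -0.0, 90.0]
force: [-0.3, -0.1, -2.7]
gripper_width: 27.4
gripper_force: 40.0
time_s: 10.18
ee_pos: [492.8, 282.7, 159.7]
ee_rot: [-180.0, -0.0, 90.0]
force: [-0.3, 0.3, -3.1]
gripper_width: 27.7
gripper_force: 40.0
```

```bash
python3 -m crank '[{"grip":0.015,"x":0,"y":0,"z":0.0003,"yaw":0},{"grip":0.015,"x":0,"y":0,"z":0.0006,"yaw":0},{"grip":0.015,"x":0,"y":0,"z":0.001,"yaw":0},{"grip":0.015,"x":0,"y":0,"z":0.001,"yaw":0},{"grip":0.015,"x":0,"y":0,"z":0.001,"yaw":0}]'
```

```text
time_s: 10.6
ee_pos: [493.1, 282.7, 159.3]
ee_rot: [180.0, -0.0, 90.0]
force: [-0.1, -1.1, 2.1]
gripper_width: 27.5
gripper_force: 40.0
```

```bash
python3 -m crank '[{"grip":0.03,"x":0,"y":0,"z":0,"yaw":0},{"grip":0.04,"x":0,"y":0,"z":0,"yaw":0},{"grip":0.05,"x":0,"y":0,"z":0,"yaw":0},{"grip":0.06,"x":0,"y":0,"z":0,"yaw":0},{"grip":0.06,"x":0,"y":0,"z":0,"yaw":0}]' 10
python3 -m crank '[{"grip":0.06,"x":0,"y":0,"z":-0.02,"yaw":0},{"grip":0.06,"x":0,"y":0,"z":-0.05,"yaw":0},{"grip":0.06,"x":0,"y":0,"z":-0.08,"yaw":0},{"grip":0.06,"x":0,"y":0,"z":-0.09,"yaw":0},{"grip":0.06,"x":0,"y":0,"z":-0.09,"yaw":0}]'
python3 - <<'E'
from h import *
for i in range(3): W=grab_frame("wrist")
m=camera_model("wrist");print(state()["ee_pos"])
p=proj(m,[493,283,162]);print(p);u,v=p.astype(int)
h=cv2.cvtColor(W,cv2.COLOR_RGB2HSV).astype(int)
d,s=blob(h[...,2]<60,(u-15,v-12,u+15,v+12));print("bore",d,s,onz(m,*d,162))
T=grab_frame("top");S=grab_frame("side");ms=camera_model("side");k,s=blob(red(S),(260,180,360,260));print("knob side",onz(ms,*k,167))
a=cv2.resize(W[100:300,200:440],(480,400));b=cv2.resize(S[215:315,265:345],(320,400),interpolation=2)
cv2.imwrite("pics/c3.png",np.hstack([a,b])[:,:,::-1])
E
```

```text
time_s: 11.02
ee_pos: [492.9, 282.7, 158.7]
ee_rot: [180.0, -0.0, 90.0]
force: [0.6, 0.4, -0.2]
gripper_width: 53.9
gripper_force: 0.0
time_s: 11.43
ee_pos: [494.3, 283.5, 251.9]
ee_rot: [179.7, -0.2, 90.0]
force: [-0.2, 0.3, -0.1]
gripper_width: 59.9
gripper_force: 0.0
[492.04420399 282.21213839 247.0650749 ]
[321.37547205 200.55334106]
bore [320.48920863 200.61870504] [314 191  14  17 139] [492.23807709 282.94109873 162.        ]
knob side [441.46532843 218.47965649 167.        ]
```

View pics/c3.png

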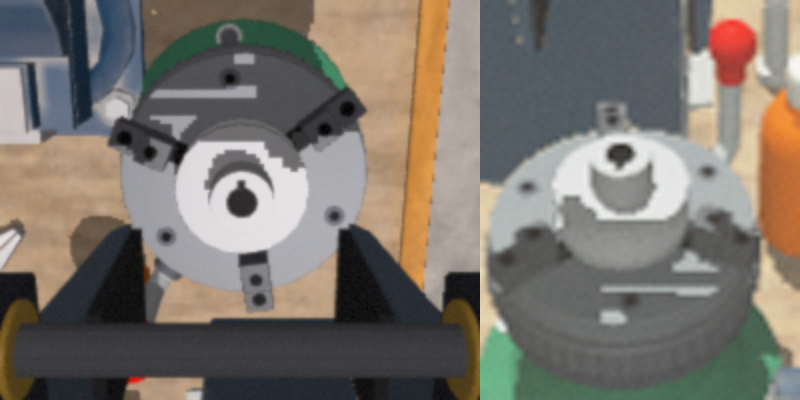

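The pulley sits flat, hub up and midway between the open jaws, let go: bore at (492.2,282.9) against the axis at (493,283). The knob is at about (443,212), so next I close the fingers and go in behind it.

```bash
python3 -m crank '[{"grip":0.04,"x":-0.03,"y":0,"z":0,"yaw":0},{"grip":0.02,"x":-0.06,"y":0,"z":0,"yaw":0},{"grip":0,"x":-0.087,"y":0,"z":0,"yaw":0},{"grip":0,"x":-0.087,"y":0,"z":0,"yaw":0},{"grip":0,"x":-0.087,"y":0,"z":0,"yaw":0}]' 20
python3 -m crank '[{"grip":0,"x":0,"y":0,"z":0.02,"yaw":0},{"grip":0,"x":0,"y":0,"z":0.05,"yaw":0},{"grip":0,"x":0,"y":0,"z":0.08,"yaw":0},{"grip":0,"x":0,"y":0,"z":0.088,"yaw":0},{"grip":0,"x":0,"y":0,"z":0.088,"yaw":0}]' 20
python3 - <<'E'
import numpy as np
for k in range(8):
    a0=-90-50*k;f=lambda a:87*np.array([np.cos(np.radians(a)),np.sin(np.radians(a))])
    print(a0,f(a0)+[493,283],[(round((f(a0-10*i)-f(a0))[1]),round((f(a0-10*i)-f(a0))[0])) for i in range(1,6)])
E
```

```text
time_s: 12.1
ee_pos: [492.5, 194.7, 247.8]
ee_rot: [-179.9, 0.0, 89.9]
force: [0.7, -0.0, 0.6]
gripper_width: 29.6
gripper_force: 0.0
time_s: 12.52
ee_pos: [491.1, 195.9, 158.0]
ee_rot: [-179.6, 0.1, 90.1]
force: [-0.6, 0.2, -0.1]
gripper_width: 0.8
gripper_force: 0.0
-90 [493. 196.] [(1, -15), (5, -30), (12, -43), (20, -56), (31, -67)]
-140 [426.35413345 227.07747796] [(12, -9), (26, -15), (41, -19), (56, -20), (71, -19)]
-190 [407.32172549 298.10739146] [(15, 4), (28, 10), (41, 19), (52, 30), (60, 42)]
-240 [449.5        358.34421013] [(6, 14), (10, 28), (12, 44), (10, 59), (6, 73)]
-290 [522.75575247 364.75325801] [(-6, 14), (-15, 26), (-26, 37), (-38, 46), (-52, 52)]
-340 [574.75325801 312.75575247] [(-15, 4), (-30, 5), (-45, 4), (-60, 0), (-73, -6)]
-390 [568.34421013 239.5       ] [(-12, -9), (-23, -19), (-32, -32), (-38, -46), (-42, -60)]
-440 [508.10739146 197.32172549] [(-1, -15), (0, -30), (4, -45), (10, -59), (19, -71)]
```

```bash
python3 -m crank '[{"grip":0,"x":0.001,"y":-0.015,"z":0,"yaw":0},{"grip":0,"x":0.005,"y":-0.03,"z":0,"yaw":0},{"grip":0,"x":0.012,"y":-0.043,"z":0,"yaw":0},{"grip":0,"x":0.02,"y":-0.056,"z":0,"yaw":0},{"grip":0,"x":0.031,"y":-0.067,"z":0,"yaw":0}]'
python3 - <<'E'
from h import *
S=grab_frame("side");T=grab_frame("top");ms=camera_model("side");k,s=blob(red(S),(230,180,360,330));p=onz(ms,*k,167);print(s,p,np.degrees(np.arctan2(p[1]-283,p[0]-493)));print(state()["ee_pos"],state()["force"])
E
```

```text
time_s: 12.93
ee_pos: [431.4, 229.6, 163.9]
ee_rot: [179.1, -0.4, 90.0]
force: [10.3, 0.1, -0.6]
gripper_width: 0.4
gripper_force: 3.7
[339 234  11  16 132] [411.38870276 255.9043175  167.        ] -161.63337082603664
[426.92010382 228.90848148 163.10354053] [-0.27188654 -0.07883309 -0.09117741]
```

```bash
cat > k.py <<'E'
from h import *
S=grab_frame("side");ms=camera_model("side");k,s=blob(red(S),(200,180,370,340));p=onz(ms,*k,167);print("knob",s,p,np.degrees(np.arctan2(p[1]-283,p[0]-493)));print(state()["ee_pos"],state()["force"])
E
python3 -m crank '[{"grip":0,"x":0.012,"y":-0.009,"z":0.002,"yaw":0},{"grip":0,"x":0.026,"y":-0.015,"z":0.002,"yaw":0},{"grip":0,"x":0.041,"y":-0.019,"z":0.002,"yaw":0},{"grip":0,"x":0.056,"y":-0.020,"z":0.002,"yaw":0},{"grip":0,"x":0.071,"y":-0.019,"z":0.002,"yaw":0}]'
python3 k.py
python3 -m crank '[{"grip":0,"x":0.015,"y":0.004,"z":0,"yaw":0},{"grip":0,"x":0.028,"y":0.010,"z":0,"yaw":0},{"grip":0,"x":0.041,"y":0.019,"z":0,"yaw":0},{"grip":0,"x":0.052,"y":0.030,"z":0,"yaw":0},{"grip":0,"x":0.060,"y":0.042,"z":0,"yaw":0}]'
python3 k.py
```

```text
time_s: 13.45
ee_pos: [407.8, 296.9, 159.9]
ee_rot: [179.8, 0.2, 90.1]
force: [4.5, -6.7, 0.2]
gripper_width: 0.8
gripper_force: 3.2
knob [336 262  14  17 177] [416.96880531 327.14027315 167.        ] 149.86248756442012
[408.11093553 299.84681292 159.84448304] [ 1.79410884 -0.42075281 -0.6018806 ]
time_s: 13.92
ee_pos: [447.4, 357.3, 159.0]
ee_rot: [-179.7, 0.1, 90.0]
force: [-2.9, -1.7, 0.1]
gripper_width: 0.4
gripper_force: 1.6
knob [304 280  14  18 179] [469.14542512 368.93264474 167.        ] 105.51445168504853
[450.22375986 359.01328344 158.9695125 ] [-0.0192212   1.90950498  0.0104586 ]
```

```bash
python3 -m crank '[{"grip":0,"x":0.006,"y":0.014,"z":0,"yaw":0},{"grip":0,"x":0.010,"y":0.028,"z":0,"yaw":0},{"grip":0,"x":0.012,"y":0.044,"z":0,"yaw":0},{"grip":0,"x":0.010,"y":0.059,"z":0,"yaw":0},{"grip":0,"x":0.006,"y":0.073,"z":0,"yaw":0}]'
python3 k.py
python3 -m crank '[{"grip":0,"x":-0.006,"y":0.014,"z":0,"yaw":0},{"grip":0,"x":-0.015,"y":0.026,"z":0,"yaw":0},{"grip":0,"x":-0.026,"y":0.037,"z":0,"yaw":0},{"grip":0,"x":-0.038,"y":0.046,"z":0,"yaw":0},{"grip":0,"x":-0.052,"y":0.052,"z":0,"yaw":0}]'
python3 k.py
```

```text
time_s: 14.38
ee_pos: [519.3, 361.6, 158.5]
ee_rot: [-179.6, 0.3, 90.0]
force: [-8.0, -5.5, 2.9]
gripper_width: 0.5
gripper_force: 4.2
knob [261 276  11  16 124] [541.80995609 359.88064212 167.        ] 57.58936651456936
[522.12329653 360.80753196 158.37963823] [-2.67823952 -3.4076924   0.49192463]
time_s: 14.85
ee_pos: [558.5, 308.8, 158.3]
ee_rot: [-177.9, 0.4, 89.8]
force: [-43.8, -0.1, 20.3]
gripper_width: 0.0
gripper_force: 23.2
knob [244 251   8  13  50] [583.59429236 297.15850631 167.        ] 8.882602701403146
[558.64509174 306.41052958 158.41766451] [-36.94654557  -6.65279081  16.29207571]
```

The arm stays within limits but the knob slid onto the finger's outer face (44 N sideways): finger centre (559,306), knob (584,297). I will back off and use a 20 mm finger gap as a cradle. First I check the cabinet's height, which sets how far I can yaw.

```bash
python3 -m crank '[{"grip":0,"x":0.0,"y":-0.015,"z":0,"yaw":0},{"grip":0,"x":0.01,"y":-0.025,"z":0,"yaw":0},{"grip":0.01,"x":0.025,"y":-0.025,"z":0,"yaw":0},{"grip":0.02,"x":0.03,"y":-0.025,"z":-0.008,"yaw":0},{"grip":0.02,"x":0.03,"y":-0.025,"z":-0.01,"yaw":0}]' 40
python3 k.py
python3 - <<'E'
from h import *
import pickle
mt,ms,m1=camera_model("top"),camera_model("side"),pickle.load(open("w1.pkl","rb"))
for a in(183,190):
  for b in((235,185),(228,200),(208,245)): print(a,b,two(mt,(273,a),m1,b))
for z in(200,210,220):print(z,proj(ms,[470,144,z]),proj(ms,[605,144,z]),proj(mt,[470,144,z]),proj(m1,[470,144,z]))
T=cv2.imread("pics/top0.png");S=cv2.imread("pics/side0.png");W=cv2.imread("pics/w1.png")
o=np.hstack([cv2.resize(S[160:240,230:330],(400,320),interpolation=2),cv2.resize(T[110:190+30,260:400][:, :137],(400,320),interpolation=2)])
o2=np.zeros((240,800,3),np.uint8);o2[:,:480]=cv2.resize(W[160:260,100:300],(480,240));cv2.imwrite("pics/c4.png",np.vstack([o,o2]))
E
```

```text
time_s: 15.32
ee_pos: [550.1, 344.4, 170.4]
ee_rot: [179.8, -0.1, 90.1]
force: [-0.2, 0.2, 0.4]
gripper_width: 17.6
gripper_force: 0.0
knob [255 249   1   1   1] [572.80168797 278.62232773 167.        ] -3.139921060324489
[550.26605999 343.54304511 170.37521819] [-0.17115062 -0.25219173  0.18065598]
183 (235, 185) (array([485.74262991, 152.85637575,  19.49745759]), np.float64(37.84472874063138))
183 (228, 200) (array([489.76191685, 151.46080996,  62.30655331]), np.float64(20.86327650220261))
183 (208, 245) (array([494.34215921, 151.48792245, 172.18327484]), np.float64(15.474871584972549))
190 (235, 185) (array([474.98413662, 154.45289489,  31.9042989 ]), np.float64(22.054941024641067))
190 (228, 200) (array([478.50790502, 153.4977499 ,  76.95303749]), np.float64(6.2268847298276615))
190 (208, 245) (array([482.57882542, 154.11680886, 186.72513652]), np.float64(27.301109676049112))
200 [313.59464401 191.64531192] [247.62844072 191.40767043] [273.28195986 190.25568468] [183.6016454  229.23812708]
210 [313.52068334 187.58768398] [247.05953192 187.36589506] [272.87561925 189.84366609] [179.12682093 233.09020082]
220 [313.44559878 183.46839632] [246.48201585 183.26296985] [272.46143651 189.4236958 ] [174.34845068 237.20357658]
```

View pics/c4.png

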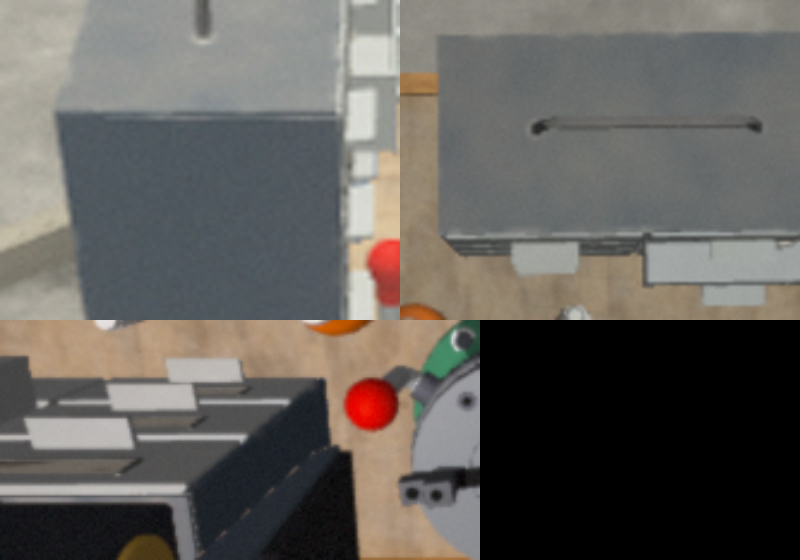

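The cabinet top is at row 188 in the side view, so it is about 208 mm high. With the TCP at z=170 the gripper body clears it by about 27 mm.

```bash
python3 - <<'E'
import numpy as np
from workcell import state
s=state();print(s["qpos"],s["ee_pos"],s["gripper_width"])
P=lambda a:np.array([493,283])+87*np.array([np.cos(np.radians(a)),np.sin(np.radians(a))])
cur=s["ee_pos"][:2];yaw=90.;phi=33
print("pre",P(33)-cur)
for k in range(4):
    y0=np.radians(yaw);tx=np.array([np.cos(y0),np.sin(y0)]);ty=np.array([np.sin(y0),-np.cos(y0)]);p0=P(phi)
    out=[]
    for i in range(1,6):
        d=P(phi-8*i)-p0;out.append((round(d@tx*1),round(d@ty),round(np.radians(6*i),3)))
    print(phi,yaw,p0.round(),out);phi-=40;yaw-=30
E
```

```text
[ 3.09676112e+01  2.69645089e+01  8.44525714e+01 -1.29268614e-02
  6.83596316e+01  3.08717366e+01] [550.26605999 343.54304511 170.37521819] 19.3348610740558
pre [ 15.69827942 -13.15944906]
33 90.0 [566. 330.] [(-11, 6, np.float64(0.105)), (-22, 10, np.float64(0.209)), (-34, 13, np.float64(0.314)), (-46, 14, np.float64(0.419)), (-58, 13, np.float64(0.524))]
-7 60.0 [579. 272.] [(-11, 4, np.float64(0.105)), (-23, 6, np.float64(0.209)), (-36, 7, np.float64(0.314)), (-48, 6, np.float64(0.419)), (-59, 3, np.float64(0.524))]
-47 30.0 [552. 219.] [(-12, 2, np.float64(0.105)), (-24, 2, np.float64(0.209)), (-36, 1, np.float64(0.314)), (-48, -3, np.float64(0.419)), (-59, -7, np.float64(0.524))]
-87 0.0 [498. 196.] [(-12, 0, np.float64(0.105)), (-24, -2, np.float64(0.209)), (-36, -6, np.float64(0.314)), (-47, -11, np.float64(0.419)), (-57, -17, np.float64(0.524))]
```

```bash
python3 -m crank '[{"grip":0.02,"x":-0.004,"y":0.005,"z":0,"yaw":0},{"grip":0.02,"x":-0.008,"y":0.010,"z":0,"yaw":0},{"grip":0.02,"x":-0.013,"y":0.016,"z":0,"yaw":0},{"grip":0.02,"x":-0.013,"y":0.016,"z":0,"yaw":0},{"grip":0.02,"x":-0.013,"y":0.016,"z":0,"yaw":0}]'
python3 -m crank '[{"grip":0.02,"x":-0.011,"y":0.006,"z":0,"yaw":0.06},{"grip":0.02,"x":-0.022,"y":0.010,"z":0,"yaw":0.12},{"grip":0.02,"x":-0.034,"y":0.013,"z":0,"yaw":0.18},{"grip":0.02,"x":-0.046,"y":0.014,"z":0,"yaw":0.24},{"grip":0.02,"x":-0.058,"y":0.013,"z":0,"yaw":0.3}]'
python3 k.py
python3 - <<'E'
import numpy as np
P=lambda a:np.array([493,283])+87*np.array([np.cos(np.radians(a)),np.sin(np.radians(a))])
yaw=73;phi=-7
for k in range(3):
    y0=np.radians(yaw);tx=np.array([np.cos(y0),np.sin(y0)]);ty=np.array([np.sin(y0),-np.cos(y0)]);p0=P(phi)
    print(phi,yaw,p0.round(),[((P(phi-8*i)-p0)@np.c_[tx,ty]).round().tolist() for i in range(1,6)]);phi-=40;yaw-=30
E
```

```text
time_s: 15.78
ee_pos: [565.5, 327.8, 168.4]
ee_rot: [-180.0, 0.0, 89.9]
force: [0.8, -0.3, -0.3]
gripper_width: 19.5
gripper_force: 0.0
time_s: 16.2
ee_pos: [578.7, 271.5, 168.9]
ee_rot: [180.0, -0.2, 72.6]
force: [1.7, 4.0, -0.3]
gripper_width: 19.6
gripper_force: 1.4
-7 73 [579. 272.] [[-12.0, 1.0], [-24.0, 1.0], [-36.0, -1.0], [-48.0, -5.0], [-59.0, -10.0]]
-47 43 [552. 219.] [[-12.0, -1.0], [-24.0, -3.0], [-35.0, -8.0], [-46.0, -13.0], [-56.0, -20.0]]
-87 13 [498. 196.] [[-12.0, -3.0], [-23.0, -7.0], [-34.0, -14.0], [-43.0, -21.0], [-52.0, -30.0]]Traceback (most recent call last):
  File "k.py", line 2, in <module>
    S=grab_frame("side");ms=camera_model("side");k,s=blob(red(S),(200,180,370,340));p=onz(ms,*k,167);print("knob",s,p,np.degrees(np.arctan2(p[1]-283,p[0]-493)));print(state()["ee_pos"],state()["force"])
                                                     ~~~~^^^^^^^^^^^^^^^^^^^^^^^^^^
  File "h.py", line 15, in blob
    i=1+np.argmax(s[1:,4]);return c[i],s[i]
        ~~~~~~~~~^^^^^^^^^
    return _wrapfunc(a, 'argmax', axis=axis, out=out, **kwds)
    return bound(*args, **kwds)
ValueError: attempt to get argmax of an empty sequence
```

Pushing cleanly in the cradle: 4 N in the right direction, knob hidden behind the fingers. I continue.

```bash
python3 -m crank '[{"grip":0.02,"x":-0.012,"y":0.001,"z":0,"yaw":0.105},{"grip":0.02,"x":-0.024,"y":0.001,"z":0,"yaw":0.209},{"grip":0.02,"x":-0.036,"y":-0.001,"z":0,"yaw":0.314},{"grip":0.02,"x":-0.048,"y":-0.005,"z":0,"yaw":0.419},{"grip":0.02,"x":-0.059,"y":-0.010,"z":0,"yaw":0.524}]'
```

```text
time_s: 16.67
ee_pos: [550.5, 220.1, 169.0]
ee_rot: [-179.7, -0.3, 42.4]
force: [-1.4, 11.7, -0.6]
gripper_width: 20.2
gripper_force: 6.1
```

```bash
python3 -m crank '[{"grip":0.02,"x":-0.012,"y":-0.001,"z":0,"yaw":0.105},{"grip":0.02,"x":-0.024,"y":-0.003,"z":0,"yaw":0.209},{"grip":0.02,"x":-0.035,"y":-0.008,"z":0,"yaw":0.314},{"grip":0.02,"x":-0.046,"y":-0.013,"z":0,"yaw":0.419},{"grip":0.02,"x":-0.056,"y":-0.020,"z":0,"yaw":0.524}]'; python3 k.py
```

```text
time_s: 17.08
ee_pos: [499.5, 200.7, 169.6]
ee_rot: [-179.2, -0.7, 12.3]
force: [9.3, 22.0, -9.5]
gripper_width: 20.0
gripper_force: 11.5
knob [310 219   7  12  67] [471.01502943 206.42123853 167.        ] -106.01822511843
[497.55521234 200.95793342 169.58746218] [ 4.82423977 21.38752512 -9.54427341]
```

```bash
python3 -m crank '[{"grip":0.02,"x":-0.008,"y":-0.006,"z":0,"yaw":0.07},{"grip":0.02,"x":-0.016,"y":-0.009,"z":0,"yaw":0.14},{"grip":0.02,"x":-0.023,"y":-0.012,"z":0,"yaw":0.21},{"grip":0.02,"x":-0.031,"y":-0.016,"z":0,"yaw":0.28},{"grip":0.02,"x":-0.037,"y":-0.020,"z":0,"yaw":0.35}]'; python3 k.py
```

```text
time_s: 17.55
ee_pos: [462.5, 209.6, 169.9]
ee_rot: [-179.3, -0.9, -7.5]
force: [17.5, 10.3, -12.1]
gripper_width: 20.0
gripper_force: 9.9
knob [326 224  10  13  92] [436.41837828 224.69798298 167.        ] -134.1420534454159
[461.71222799 210.05277977 169.84552045] [ 14.98397165  12.54592448 -12.9845271 ]
```

```bash
python3 -m crank '[{"grip":0.02,"x":-0.005,"y":-0.001,"z":0,"yaw":0.03},{"grip":0.02,"x":-0.01,"y":-0.002,"z":0,"yaw":0.06},{"grip":0.02,"x":-0.015,"y":-0.004,"z":0,"yaw":0.09},{"grip":0.02,"x":-0.02,"y":-0.006,"z":0,"yaw":0.12},{"grip":0.02,"x":-0.025,"y":-0.009,"z":0,"yaw":0.15}]'; python3 k.py
```

```text
time_s: 18.02
ee_pos: [444.6, 222.8, 170.3]
ee_rot: [-178.9, -1.4, -16.0]
force: [31.3, 11.3, -22.6]
gripper_width: 20.4
gripper_force: 16.0
knob [334 228  11  16 118] [419.97601881 238.93989987 167.        ] -148.8946971928713
[444.21340508 223.32298643 170.41089289] [ 28.04396733  13.35704992 -20.12944028]
```

```bash
python3 -m crank '[{"grip":0.02,"x":0.01,"y":0.0,"z":0,"yaw":0},{"grip":0.02,"x":0.02,"y":0.003,"z":0,"yaw":0},{"grip":0.02,"x":0.03,"y":0.006,"z":0,"yaw":0},{"grip":0.02,"x":0.03,"y":0.006,"z":-0.025,"yaw":0},{"grip":0.02,"x":0.03,"y":0.006,"z":-0.06,"yaw":0}]'
python3 -m crank '[{"grip":0.02,"x":0,"y":0,"z":-0.03,"yaw":0},{"grip":0.02,"x":0,"y":-0.02,"z":-0.06,"yaw":0},{"grip":0.02,"x":-0.03,"y":-0.03,"z":-0.06,"yaw":0},{"grip":0.02,"x":-0.06,"y":-0.03,"z":-0.06,"yaw":0},{"grip":0.02,"x":-0.06,"y":-0.03,"z":-0.06,"yaw":0}]'
python3 k.py
python3 - <<'E'
from h import *
ms=camera_model("side");mt=camera_model("top");S=grab_frame("side");T=grab_frame("top")
print("top red",blob(red(T),(180,150,255,235)) if red(T)[150:235,180:255].any() else None, state()["force"])
a=cv2.resize(S[205:305,245:365],(480,400),interpolation=2);b=cv2.resize(T[145:245,170:250],(320,400),interpolation=2)
cv2.imwrite("pics/c5.png",np.hstack([a,b])[:,:,::-1])
E
```

```text
time_s: 18.48
ee_pos: [457.8, 202.3, 226.5]
ee_rot: [179.7, 0.4, -15.9]
force: [0.1, -0.4, 0.4]
gripper_width: 19.8
gripper_force: 0.0
time_s: 18.9
ee_pos: [405.7, 249.4, 289.3]
ee_rot: [180.0, 0.2, -15.7]
force: [-0.6, 0.4, -0.5]
gripper_width: 20.1
gripper_force: 0.0
knob [326 225  11  13  87] [435.43736109 225.99625627 167.        ] -135.27950677994028
[407.71501308 248.94207639 289.17165803] [-0.24268117  0.51982244  0.12973227]
top red (array([239.84848485, 205.36363636]), array([236, 203,   9,   6,  33], dtype=int32)) [-0.47731884  0.48392197 -0.21036075]
```

View pics/c5.png

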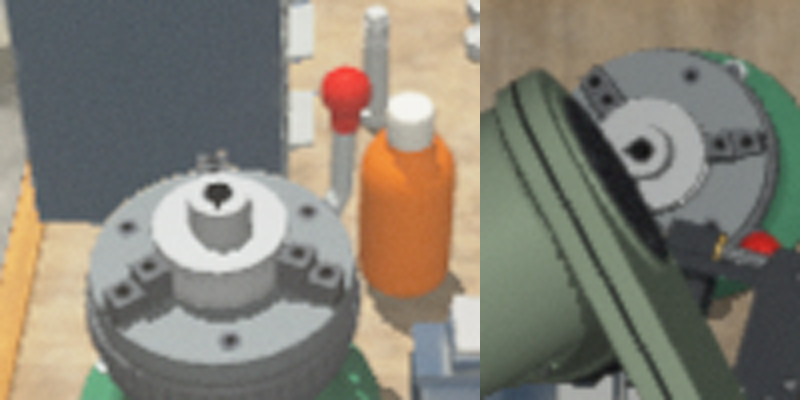

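The pulley is flat with all three jaws against it. The knob, at (347,92) in the crop, is back near its start after a full turn. I check that the ring is at rest before handing in.

```bash
python3 -m crank '[{"grip":0.02,"x":0,"y":0,"z":0,"yaw":0},{"grip":0.02,"x":0,"y":0,"z":0,"yaw":0},{"grip":0.02,"x":0,"y":0,"z":0,"yaw":0},{"grip":0.02,"x":0,"y":0,"z":0,"yaw":0},{"grip":0.02,"x":0,"y":0,"z":0,"yaw":0}]'; python3 k.py
python3 - <<'E'
from h import *
S0=cv2.imread("pics/side0.png")[:,:,::-1];ms=camera_model("side")
k,s=blob(red(S0),(315,215,340,240));p=onz(ms,*k,167);print("start",p,np.degrees(np.arctan2(p[1]-283,p[0]-493)))
S=grab_frame("side");g=S.max(axis=2);u,v=proj(ms,[493,283,162]).astype(int);d,s=blob(g<60,(u-10,v-8,u+10,v+8));print("bore",s,onz(ms,*d,162))
E
```

```text
time_s: 19.47
ee_pos: [410.1, 248.4, 288.6]
ee_rot: [180.0, 0.0, -15.9]
force: [-0.6, 0.4, -0.1]
gripper_width: 20.0
gripper_force: 0.0
knob [326 223  11  15  85] [435.31263527 225.85249431 167.        ] -135.2693556109467
[409.98805032 248.44590662 288.63900589] [-0.08037491  0.63207083  0.08619835]
start [441.34075078 218.14778231 167.        ] -128.53973134206763Traceback (most recent call last):
  File "<stdin>", line 4, in <module>
  File "h.py", line 15, in blob
    i=1+np.argmax(s[1:,4]);return c[i],s[i]
        ~~~~~~~~~^^^^^^^^^
    return _wrapfunc(a, 'argmax', axis=axis, out=out, **kwds)
    return bound(*args, **kwds)
ValueError: attempt to get argmax of an empty sequence
```

The ring has not moved between readings. It stands 6.7° past one full turn from its start, about 6.1 rad, so I hand in.

```bash
python3 -c "
from workcell import *
print(job_done())"
```

```text
the job is handed in; nothing more can be done
None
```

I laid the pulley hub up on the chuck face, turned the ring just over one full turn (about 6.1 rad by camera) so the jaws closed on it, and handed the job in at about 19.5 s; no verdict came back, and I could not measure the jaw forces or the final centring.

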